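# Unstack the socket housings into their cradles

## Robot

A 6-joint arm with a two-finger parallel gripper is mounted at the origin on the work surface. World frame = base frame: x ahead of the robot, y to its left, z up, the work surface at z = 0. Lengths are in mm, angles in rad, forces in N, time in s.
With the tool pointing down it reaches from about 350 to 775 mm from the base axis. Payload 7.3 kg.
Tool frame: the origin (TCP) lies midway between the tips of the shut fingers; the grasp point (between the pads) lies bot.tcp_to_grasp behind it (bot.tcp_to_grasp is the distance from the TCP to the grasp point, in mm); z points along the fingers, y is the direction in which the jaws open and shut (so a half turn about z gives the same grasp; the last joint's range is limited). The gripper opens to 92 mm and grips with 3 to 60 N. Pads are 19 mm wide; open, the fingers measure 130 mm over their backs; the gripper's body (75 mm by 190 mm) begins 47 mm behind the grasp point.
Start: joints at [-1.449, 0.342, 1.524, -0, 1.275, -0.146], TCP at [138.942, -506.3, 226.741] pointing down, gripper open.
Joint ranges: [-2.53, 2.53], [-0.77, 2.02], [0.04, 2.7], [-1, 4.14], [0.28, 2.66], [-3.11, 3.11]. Speed limits (rad/s): [2.57, 2.57, 3.14, 3.14, 3.14, 3.14].

## Interface

Orientations are given as [roll, pitch, yaw] about the fixed x, y, z axes, in that order (R = Rz(yaw) Ry(pitch) Rx(roll)).
In Python, from plant import bot gives the robot as it stands.
- The arm moves only by the shell command python3 -m inch 'ROWS'. ROWS is JSON, one flat list of numbers, 7 for each row, row after row: the shift along the world's x, y, z in cm, then the turn, a rotation vector about the world's x, y, z in degrees, then the gripper command: -1 is shut, 1 is fully open, values between are in proportion. In form: [tx, ty, tz, ax, ay, az, fingers, tx, ty, tz, ax, ay, az, fingers, ...]. A call has exactly 5 rows; each row is the pose to reach, as a shift and turn from the pose measured when the call began; what a row does not reach only later rows make up. A row lasts 1/10 s, in which the tool goes at most 50 mm and 8.59 degrees, less where a joint would pass 70% of its speed; a pose out of reach is approached as far as the arm can. A call with a gripper value outside its range is refused whole. The fingers move at their own pace and stop on an object; the grip force is fixed at half the most. Time passes only in rows, so rows that repeat a pose let the fingers close, or fill a call up. It gives the time, the measured TCP pose, the force and the opening at its end, in the units of the state.
- bot.get_obs(): the state, without advancing time (a new reading comes with each control period).
- bot.capture(name): name is "scene" or "top" or "wrist"; returns the picture (480x640x3 uint8, red, green, blue); there is no depth.
- bot.calibration(name): a dict with "fx", "fy", "cx", "cy" (pixels), "k1" (the pictures are not rectified: a ray, as slopes to the right and down, at radius r is drawn at 1 + k1 r^2 times it, then the intrinsics apply), "cam_to_world" (4x4, takes a point from camera to world coordinates). Camera axes: x right, y down, z forward; pixel columns grow to the right and rows downward; lengths in mm; the calibration is good to about 2 mm. A picture is of the moment at which its call begins: read the wrist's pose just before it. calibration takes no time and is no camera call; for the wrist camera it gives the pose at the moment of the call.
- bot.close_job(): hands the job in, once; it reports no verdict.
The state is a dict: "time": time; "joint_positions": joint angles; "dq": joint speeds; "tau": joint torques, N m; "tool_pos": TCP position; "tcp_rot": TCP orientation; "contact_force": force on the tool from outside, world axes, zero at the start; "moment": the same for the moment, N m; "grip_width": finger opening in mm.
Only numpy, scipy, OpenCV 4.12 (cv2) and the standard library are available. Lean on these libraries where they do the work, as an engineer would, in place of code of your own. Each camera call takes 0.05 s, during which the arm holds its last target.

## Task

Take the stack of orange extension-socket housings apart from the top down and lay each one in the cradle made for its length, seated flat on the cradle's floor between the corner stops (either way round), before you go on to the next. Never tip a housing over, and leave the tin of screws standing where it is.

Things in the scene. Friction and masses are not known exactly. Their poses are not given: they have to be found in the camera images.
- single: orange extension-socket housing with one socket face (white) on top, a closed block 72 mm long (its x) x 50 mm wide (its y) x 28 mm high, about 70 g; at the start top of the stack, roughly centred on and in line with the housing below it (within about 6 mm and 4 degrees); origin at the centre of its underside, z up. Both ends are alike.
- double: orange extension-socket housing with two socket faces (white) on top, a closed block 112 mm long (its x) x 50 mm wide (its y) x 28 mm high, about 100 g; at the start second from the top, under the single, roughly centred on and in line with the housing below it (within about 6 mm and 4 degrees); origin at the centre of its underside, z up. Both ends are alike.
- triple: orange extension-socket housing with three socket faces (white) on top, a closed block 152 mm long (its x) x 50 mm wide (its y) x 28 mm high, about 130 g; at the start third from the top, under the double, roughly centred on and in line with the housing below it (within about 6 mm and 4 degrees); origin at the centre of its underside, z up. Both ends are alike.
- quad: orange extension-socket housing with four socket faces (white) on top, a closed block 192 mm long (its x) x 50 mm wide (its y) x 28 mm high, about 160 g; at the start bottom of the stack, standing on the bench; origin at the centre of its underside, z up. Both ends are alike.
- cradle_single: fixed pale aluminium cradle for the single housing, told by length: floor plate 100 (x) x 76 (y) x 6 mm with a dark strip along it; four grey L-shaped corner stops rise 8 mm above the floor, with room for 88 x 64 mm between them, open between corners (stops run 16 mm along the long sides). Origin: centre of underside, z up; a seated housing's origin is 6 mm above it, x along the cradle's x
- cradle_double: fixed pale aluminium cradle for the double housing, told by length: floor plate 140 (x) x 76 (y) x 6 mm with a dark strip along it; four grey L-shaped corner stops rise 8 mm above the floor, with room for 128 x 64 mm between them, open between corners (stops run 16 mm along the long sides). Origin: centre of underside, z up; a seated housing's origin is 6 mm above it, x along the cradle's x
- cradle_triple: fixed pale aluminium cradle for the triple housing, told by length: floor plate 180 (x) x 76 (y) x 6 mm with a dark strip along it; four grey L-shaped corner stops rise 8 mm above the floor, with room for 168 x 64 mm between them, open between corners (stops run 16 mm along the long sides). Origin: centre of underside, z up; a seated housing's origin is 6 mm above it, x along the cradle's x
- cradle_quad: fixed pale aluminium cradle for the quad housing, told by length: floor plate 220 (x) x 76 (y) x 6 mm with a dark strip along it; four grey L-shaped corner stops rise 8 mm above the floor, with room for 208 x 64 mm between them, open between corners (stops run 16 mm along the long sides). Origin: centre of underside, z up; a seated housing's origin is 6 mm above it, x along the cradle's x
- screw_tin: loose round open steel tin of screws, 64 mm across, 45 mm high, standing among the cradles; not to be disturbed; origin at the centre of its underside
Things that resemble listed ones, but are neither listed nor needed, are in the scene too. Leave any green or purple look-alike of the single alone.

How it is judged (in metres and radians):
On the way, in this order (a step that is already met when the one before it is completed fails the run):
1. the single housing is seated in its own cradle and let go (horizontal distance between single and cradle_single below 0.012 m and z of single in the frame of cradle_single between 0.003 and 0.009 m and angle between the x axis of single and the x axis of cradle_single, either way round below 0.25 rad and angle between single's own z axis and vertical below 0.08 rad and contact force between single and the fingers below 0.1 N and linear speed of single below 0.02 m/s), for 0.2 s.
2. the double housing is seated in its own cradle and let go (horizontal distance between double and cradle_double below 0.012 m and z of double in the frame of cradle_double between 0.003 and 0.009 m and angle between the x axis of double and the x axis of cradle_double, either way round below 0.25 rad and angle between double's own z axis and vertical below 0.08 rad and contact force between double and the fingers below 0.1 N and linear speed of double below 0.02 m/s), for 0.2 s.
3. the triple housing is seated in its own cradle and let go (horizontal distance between triple and cradle_triple below 0.012 m and z of triple in the frame of cradle_triple between 0.003 and 0.009 m and angle between the x axis of triple and the x axis of cradle_triple, either way round below 0.25 rad and angle between triple's own z axis and vertical below 0.08 rad and contact force between triple and the fingers below 0.1 N and linear speed of triple below 0.02 m/s), for 0.2 s.
4. the quad housing is seated in its own cradle and let go (horizontal distance between quad and cradle_quad below 0.012 m and z of quad in the frame of cradle_quad between 0.003 and 0.009 m and angle between the x axis of quad and the x axis of cradle_quad, either way round below 0.25 rad and angle between quad's own z axis and vertical below 0.08 rad and contact force between quad and the fingers below 0.1 N and linear speed of quad below 0.02 m/s), for 0.2 s.
At the end, for the whole second after the job is handed in: Each of the four housings lies in the cradle of its own length, released and at rest: centre within 12 mm of the cradle's centre, underside on the cradle's floor (within 3 mm), in line with it within 0.25 rad (either way round), level (all of step 1 and all of step 2 and all of step 3 and all of step 4); the robot touches nothing.
It fails at once if a housing is tipped over (more than 0.6 rad from level) (angle between any of single, double, triple, quad's own z axis and vertical above 0.6 rad).
It fails at once if the tin of screws is shifted by more than 20 mm or tipped over (distance of screw_tin from where it was at the start of the episode above 0.02 m or angle between screw_tin's own z axis and vertical above 0.5 rad).
It also fails if it takes over 122 s, if anything falls off the work surface, if the arm or the gripper's body presses on something with over 40 N, if the wrist force passes 120 N, or if a joint passes its speed limit or range.

## Working session

There is one attempt and no reset: what is moved stays moved. The work goes in short steps, Python scripts to look and compute and a shell command to move; the robot and the scene stay as the last step left them, time stands still between calls to the robot, and variables do not carry over. Pictures are saved under pics/ and viewed, and the job is handed in when it is done.

```bash
ls; mkdir -p pics
python3 - <<'E'
from plant import bot
import cv2
print(bot.get_obs(), bot.tcp_to_grasp)
for n in ("scene","top","wrist"):
    im=bot.capture(n); cv2.imwrite(f"pics/{n}0.png",im[:,:,::-1]); c=bot.calibration(n); print(n,{k:(v if k!="cam_to_world" else [[round(float(a),3) for a in r] for r in v]) for k,v in c.items()})
E
```

```text
pics
{'time': 0.0, 'joint_positions': array([-1.44899687e+00,  3.42736591e-01,  1.52503430e+00, -1.56303442e-05,
        1.27537562e+00, -1.45991244e-01]), 'dq': array([-0.00195343,  0.00070852,  0.00142894, -0.00041126,  0.00147307,
       -0.00097062]), 'tau': array([-6.70046338e-04, -4.31246102e+01, -2.44220209e+01,  7.17329420e-02,
        5.60350728e-02, -1.11402130e-04]), 'tool_pos': array([ 138.88682868, -505.87162808,  226.03172786]), 'tcp_rot': array([-3.14005316e+00, -2.11256659e-04,  2.67795098e-01]), 'contact_force': array([ 0.25737546,  0.42354553, -0.27224178]), 'moment': array([0.00726138, 0.0558701 , 0.00029784]), 'grip_width': 91.66410017986438} 18.8
scene {'fx': 483.30267804556263, 'fy': 483.30267804556263, 'cx': 311.5663524244997, 'cy': 238.58826838093742, 'k1': -0.017407579495864287, 'cam_to_world': [[-0.303, 0.574, -0.761, 1173.49], [0.953, 0.174, -0.248, 220.662], [-0.01, -0.8, -0.6, 587.634], [0.0, 0.0, 0.0, 1.0]]}
top {'fx': 526.783996556092, 'fy': 526.783996556092, 'cx': 314.6695858097569, 'cy': 238.20613764802445, 'k1': -0.1392801165430124, 'cam_to_world': [[0.017, -0.979, 0.204, 352.32], [-1.0, -0.018, -0.002, 0.584], [0.006, -0.204, -0.979, 990.841], [0.0, 0.0, 0.0, 1.0]]}
wrist {'fx': 331.2043544771359, 'fy': 331.2043544771359, 'cx': 316.0635705655944, 'cy': 240.8388217077713, 'k1': -0.013954515382412639, 'cam_to_world': [[0.264, -0.922, -0.281, 213.645], [-0.964, -0.253, -0.077, -485.584], [-0.0, 0.291, -0.957, 383.95], [0.0, 0.0, 0.0, 1.0]]}
```

View pics/top0.png

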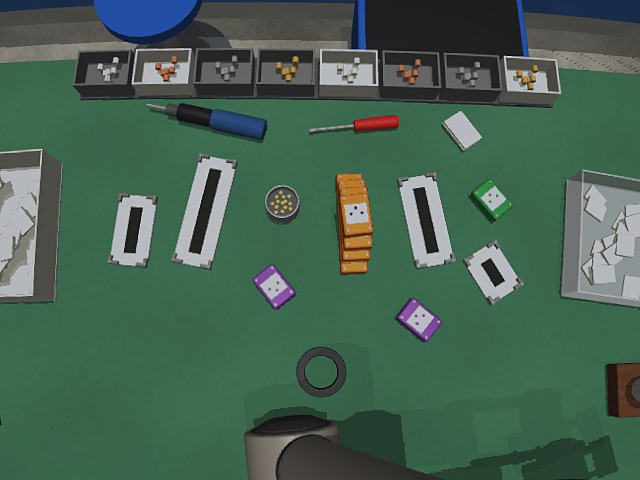

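View pics/scene0.png

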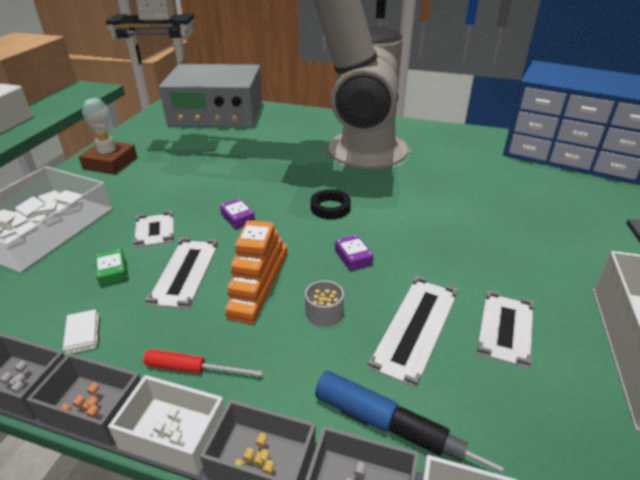

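View pics/wrist0.png

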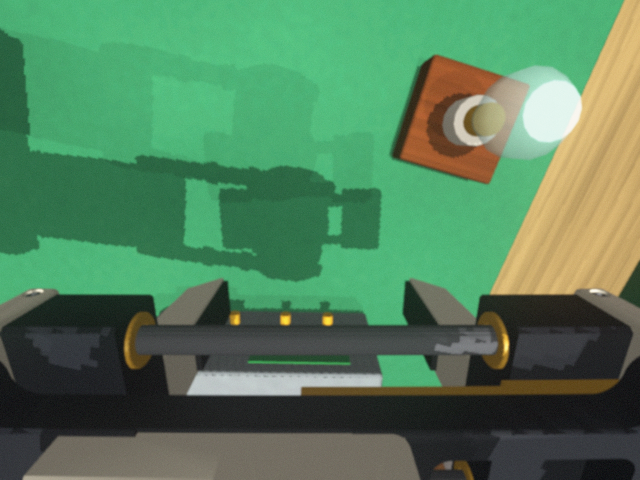

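The single could be confused with green (491,200), purple (273,286), purple (418,320) and the white block (462,130). The orange one topping the stack at (356,213) matches the description. I'll check it in a close crop and measure.

```bash
cat > h.py <<'E'
from plant import bot
import cv2, numpy as np
def ray(n,px,c=None):
    c=c or bot.calibration(n)
    K=np.array([[c["fx"],0,c["cx"]],[0,c["fy"],c["cy"]],[0,0,1]])
    p=cv2.undistortPoints(np.array(px,np.float64).reshape(-1,1,2),K,np.array([c["k1"],0,0,0.]))[:,0]
    T=np.array(c["cam_to_world"]); d=np.c_[p,np.ones(len(p))]@T[:3,:3].T
    return T[:3,3],d
def plane(n,px,z,c=None):
    o,d=ray(n,px,c); return (o+d*((z-o[2])/d[:,2])[:,None])[:,:2]
def rect(P):
    (x,y),(w,h),a=cv2.minAreaRect(P.astype(np.float32))
    if w<h: w,h,a=h,w,a+90
    a=(a+90)%180-90
    return np.round([x,y,w,h,a],1)
def comps(mask,amin):
    cs,_=cv2.findContours(mask.astype(np.uint8)*255,cv2.RETR_EXTERNAL,cv2.CHAIN_APPROX_NONE)
    return [k for k in cs if cv2.contourArea(k)>amin]
E
python3 - <<'E'
from h import *
im=cv2.imread("pics/top0.png"); hsv=cv2.cvtColor(im,cv2.COLOR_BGR2HSV)
H,S,V=[hsv[...,i].astype(int) for i in range(3)]
print("white")
for k in comps((S<40)&(V>120),100):
    k=k[:,0]; c=k.mean(0)
    if 100<c[0]<540 and 110<c[1]<340: print(c.round(), rect(plane("top",k,8)), "112:",rect(plane("top",k,112)))
print("dark strips")
for k in comps((V<70),100):
    k=k[:,0]; c=k.mean(0)
    if 100<c[0]<540 and 110<c[1]<340: print(c.round(), rect(plane("top",k,6)))
print("orange")
om=(H>5)&(H<20)&(S>150)&(V>100)
for k in comps(om,20):
    k=k[:,0]; c=k.mean(0)
    if 300<c[0]<400 and 110<c[1]<340: print(c.round(), rect(plane("top",k,112)))
cv2.imwrite("pics/crop0.png",cv2.resize(im[165:285,310:400],None,fx=5,fy=5,interpolation=cv2.INTER_NEAREST))
E
```

```text
white
[420. 319.] [ 406.9 -200.5   39.8   35.7  -38.9] 112: [ 401.1 -179.2   35.6   31.9  -38.9]
[273. 286.] [465.3  74.7  39.6  35.7 -50.1] 112: [453.4  66.9  35.4  31.9 -50.1]
[491. 273.] [ 496.8 -343.7  101.3   76.6   31.2] 112: [ 481.5 -307.3   90.6   68.5   31.2]
[356. 213.] [608.4 -80.5  42.6  38.6 -82.4] 112: [581.3 -71.9  38.1  34.5 -82.4]
[133. 231.] [568.6 351.7 139.4  76.6  -4. ] 112: [545.7 314.5 124.7  68.5  -4. ]
[493. 198.] [ 644.3 -352.9   39.1   35.5  -50.4] 112: [ 613.4 -315.5   35.    31.7  -50.4]
[281. 201.] [629.9  63.7  64.3  64.1   1. ] 112: [600.5  57.   57.5  57.3   1. ]
[425. 222.] [ 597.7 -215.5  179.9   75.4   10.5] 112: [ 571.7 -192.6  160.9   67.4   10.5]
[204. 213.] [609.3 212.2 220.1  76.5 -10.6] 112: [582.1 189.8 196.8  68.4 -10.6]
[462. 130.] [ 787.3 -296.9   73.7   51.4   35.1] 112: [ 741.3 -265.4   65.9   45.9   35.1]
dark strips
[492. 272.] [ 497.5 -344.4   50.2   23.    31. ]
[133. 230.] [568.1 352.3  90.4  23.2  -4.4]
[284. 216.] [601.2  57.7  64.   30.5 -78. ]
[481. 208.] [ 624.1 -328.2   71.8   14.1   38.8]
[426. 220.] [ 598.8 -215.9  130.3   23.2   10.8]
[204. 211.] [610.  213.  170.4  23.4 -10.6]
[353. 130.] [782.2 -75.5 178.   15.4 -87.4]
[209. 123.] [800.3 221.  245.4  48.2  77.2]
orange
[349. 261.] [506.9 -67.2  55.7  44.5   4.2]
[352. 252.] [518.7 -71.2  46.   36.3 -89.6]
[358. 242.] [530.9 -74.7  47.6  19.3 -83.7]
[354. 203.] [599.8 -69.  110.6  49.9   8.4]
```

View pics/crop0.png

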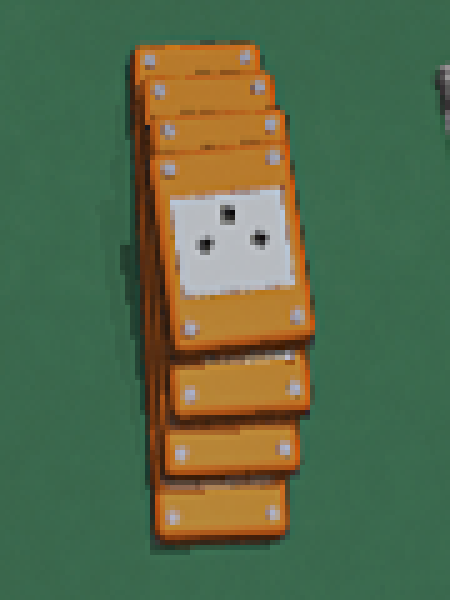

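The crop confirms it: the single has a white face at about (356,213), and its axis is about 7.6° from world x. The cradles match by length: single (491,273), double (133,231), triple (425,222), quad (204,213). Next is a quick cross-check with the scene camera.

Run:
```python
from h import *
im=cv2.imread("pics/scene0.png"); hsv=cv2.cvtColor(im,cv2.COLOR_BGR2HSV)
H,S,V=[hsv[...,i].astype(int) for i in range(3)]
for nm,m,z in (("white",(S<50)&(V>130),112),("strip",V<75,6)):
  for k in comps(m,60):
    k=k[:,0]; c=k.mean(0)
    if 130<c[0]<540 and 200<c[1]<380: print(nm,c.round(), rect(plane("scene",k,z)))
```

```text
white [232. 369.] [849.3  11.   75.9   7.7 -82.1]
white [505. 326.] [677.8 327.7 126.7  64.9  -4. ]
white [417. 328.] [710.8 213.9 190.9  65.2 -11.1]
white [324. 293.] [688.8  80.   56.9  55.5  49.7]
white [180. 276.] [ 704.4 -136.3  153.6   68.     9.2]
white [354. 246.] [569.   95.6  37.7  32.1 -51. ]
white [254. 232.] [581.4 -72.5  39.   35.5 -82.7]
white [153. 229.] [ 622.2 -241.    89.6   64.7   30.1]
white [238. 206.] [ 516.9 -137.1   48.6   37.1   50.5]
strip [506. 327.] [569.9 351.4  84.2  19.4  -4. ]
strip [414. 328.] [610.9 211.5 164.1  19.1 -10.5]
strip [183. 272.] [ 598.9 -216.2  122.3   17.7   10.5]
strip [154. 228.] [ 497.7 -344.2   39.    16.4   32. ]
strip [330. 204.] [298.2 -20.1 118.9  85.7  17.7]
```

```bash
python3 -m inch '[44.2,43.4,0,0,0,-7.7,1, 44.2,43.4,0,0,0,-7.7,1, 44.2,43.4,0,0,0,-7.7,1, 44.2,43.4,0,0,0,-7.7,1, 44.2,43.4,0,0,0,-7.7,1]'
```

```text
time: 0.65
tool_pos: [318.2, -329.4, 226.4]
tcp_rot: [-3.14, -0.0, 0.133]
contact_force: [0.4, -1.3, -0.2]
grip_width: 91.6
```

```bash
python3 -m inch '[26.3,25.7,-5,0,0,0,1, 26.3,25.7,-5,0,0,0,1, 26.3,25.7,-5,0,0,0,1, 26.3,25.7,-5,0,0,0,1, 26.3,25.7,-5,0,0,0,1]'; python3 -m inch '[0,0,0,0,0,0,1, 0,0,0,0,0,0,1, 0,0,0,0,0,0,1, 0,0,0,0,0,0,1, 0,0,0,0,0,0,1]'; python3 -c "from plant import bot;print(bot.get_obs()['tool_pos'])"
```

```text
time: 1.15
tool_pos: [495.3, -155.9, 192.6]
tcp_rot: [-3.14, -0.0, 0.133]
contact_force: [-0.2, -0.3, -0.1]
grip_width: 91.9
time: 1.65
tool_pos: [494.7, -157.0, 192.9]
tcp_rot: [-3.141, -0.0, 0.131]
contact_force: [0.1, -0.0, -0.1]
grip_width: 91.6
[ 494.73982126 -157.04544466  192.91255616]
```

```bash
python3 -m inch '[8.7,8.5,-2,0,0,0,1, 8.7,8.5,-2,0,0,0,1, 8.7,8.5,-2,0,0,0,1, 8.7,8.5,-2,0,0,0,1, 8.7,8.5,-2,0,0,0,1]'
python3 - <<'E'
from h import *
im=bot.capture("wrist"); cv2.imwrite("pics/w1.png",im[:,:,::-1]); print(bot.get_obs()["tool_pos"],bot.get_obs()["tcp_rot"])
E
```

```text
time: 2.15
tool_pos: [581.2, -72.7, 172.8]
tcp_rot: [-3.141, 0.001, 0.131]
contact_force: [-1.0, 0.8, 0.5]
grip_width: 91.7
[581.07879183 -73.12829478 173.0942216 ] [-3.14108862e+00  6.35829570e-05  1.29875117e-01]
```

View pics/w1.png

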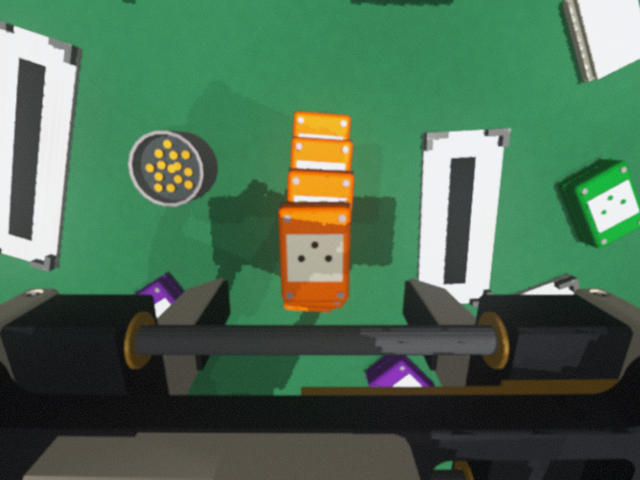

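The wrist view shows the single centred between the fingers at about (315,257), aligned. I'll descend and close.

```bash
python3 -m inch '[0,0.1,-4,0,0,0,1, 0,0.1,-7,0,0,0,1, 0,0.1,-8.5,0,0,0,1, 0,0.1,-8.5,0,0,0,1, 0,0.1,-8.5,0,0,0,1]'; python3 -m inch '[0,0,0,0,0,0,-1, 0,0,0,0,0,0,-1, 0,0,0,0,0,0,-1, 0,0,0,0,0,0,-1, 0,0,0,0,0,0,-1]'
```

```text
time: 2.7
tool_pos: [581.0, -73.3, 89.0]
tcp_rot: [-3.142, -0.001, 0.128]
contact_force: [0.1, 0.6, -0.3]
grip_width: 92.0
time: 3.2
tool_pos: [581.1, -73.2, 89.2]
tcp_rot: [3.142, -0.001, 0.128]
contact_force: [0.2, -0.0, 0.4]
grip_width: 56.3
```

```bash
python3 -m inch '[0,0,0,0,0,0,-1, 0,0,0,0,0,0,-1, 0,0,0,0,0,0,-1, 0,0,0,0,0,0,-1, 0,0,0,0,0,0,-1]'; python3 -m inch '[0,0,1,0,0,0,-1, 0,0,3,0,0,0,-1, 0,0,5,0,0,0,-1, 0,0,6,0,0,0,-1, 0,0,6,0,0,0,-1]'
python3 - <<'E'
from h import *
im=bot.capture("top"); cv2.imwrite("pics/t1.png",cv2.resize(im[130:330,200:540,::-1],None,fx=2,fy=2)); im=bot.capture("wrist"); cv2.imwrite("pics/w2.png",im[:,:,::-1])
E
```

```text
time: 3.7
tool_pos: [581.1, -73.2, 89.2]
tcp_rot: [-3.141, -0.001, 0.128]
contact_force: [-0.1, 0.8, -0.2]
grip_width: 50.0
time: 4.2
tool_pos: [582.0, -73.4, 151.1]
tcp_rot: [3.14, -0.004, 0.129]
contact_force: [0.6, 0.1, -1.0]
grip_width: 49.5
```

View pics/w2.png

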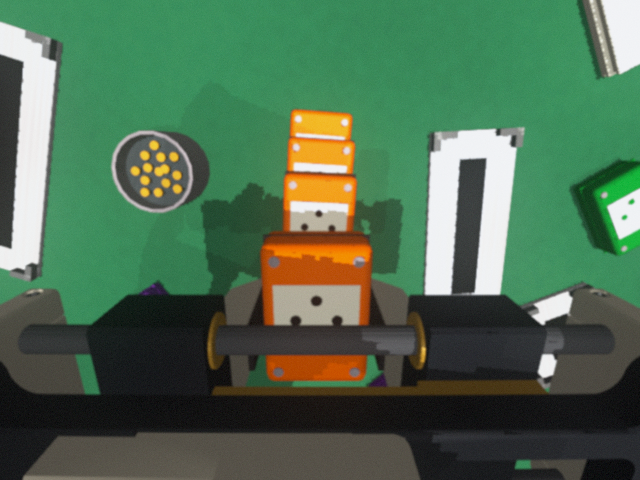

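View pics/t1.png

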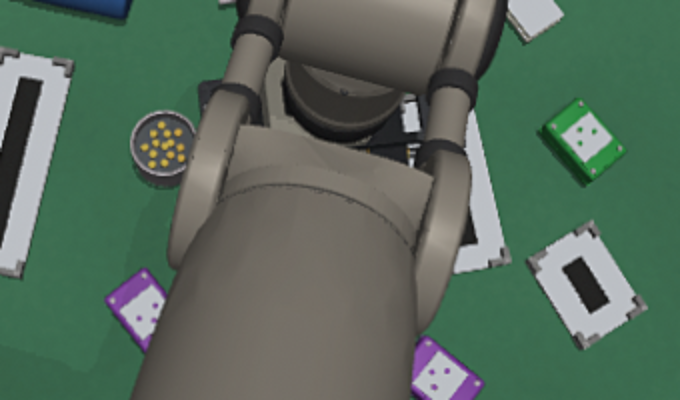

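```bash
python3 -m inch '[-8.5,-27.1,0,0,0,23.7,-1, -8.5,-27.1,0,0,0,23.7,-1, -8.5,-27.1,0,0,0,23.7,-1, -8.5,-27.1,0,0,0,23.7,-1, -8.5,-27.1,0,0,0,23.7,-1]'; python3 -m inch '[0,0,0,0,0,0,-1,0,0,0,0,0,0,-1,0,0,0,0,0,0,-1,0,0,0,0,0,0,-1,0,0,0,0,0,0,-1]'
```

```text
time: 4.8
tool_pos: [507.0, -305.8, 147.6]
tcp_rot: [-3.139, 0.0, 0.543]
contact_force: [0.4, -0.5, -0.1]
grip_width: 50.0
time: 5.3
tool_pos: [507.5, -304.4, 147.6]
tcp_rot: [-3.139, 0.0, 0.545]
contact_force: [0.1, 0.6, -1.3]
grip_width: 49.7
```

```bash
python3 -m inch '[-1,-4,-4,0,0,0,-1,-1,-4,-8,0,0,0,-1,-1,-4,-10,0,0,0,-1,-1,-4,-10,0,0,0,-1,-1,-4,-10,0,0,0,-1]'
python3 - <<'E'
from h import *
im=bot.capture("wrist"); cv2.imwrite("pics/w3.png",im[:,:,::-1]);o=bot.get_obs();print(o["tool_pos"],o["tcp_rot"])
im=bot.capture("scene"); cv2.imwrite("pics/s3.png",cv2.resize(im[160:300,80:300,::-1],None,fx=3,fy=3))
E
```

```text
time: 5.8
tool_pos: [498.2, -344.0, 48.2]
tcp_rot: [-3.139, 0.0, 0.546]
contact_force: [0.5, -0.0, -0.2]
grip_width: 49.7
[ 498.69712502 -344.5113231    49.14653777] [-3.14148499e+00 -4.93620517e-04  5.45677183e-01]
```

View pics/s3.png

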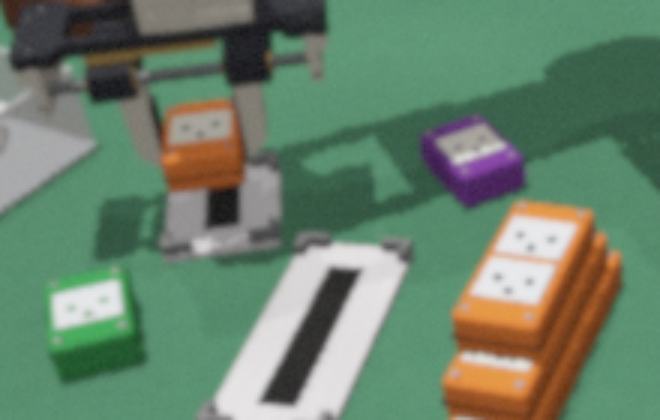

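View pics/w3.png

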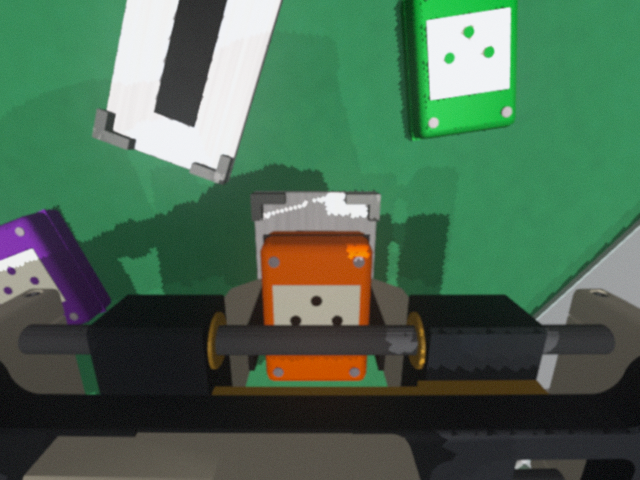

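Aligned over the cradle (cradle centred at x≈316 in the wrist view). I'll lower and release.

```bash
python3 -m inch '[-0.1,0,-1.5,0,0,0,-1,-0.1,0,-3,0,0,0,-1,-0.1,0,-3.6,0,0,0,-1,-0.1,0,-3.7,0,0,0,-1,-0.1,0,-3.7,0,0,0,-1]';  python3 -m inch '[0,0,0,0,0,0,1,0,0,0,0,0,0,1,0,0,0,0,0,0,1,0,0,0,0,0,0,1,0,0,0,0,0,0,1]'
```

```text
time: 6.4
tool_pos: [498.4, -345.0, 13.5]
tcp_rot: [3.139, -0.001, 0.546]
contact_force: [-0.2, 0.1, -0.6]
grip_width: 49.8
time: 6.9
tool_pos: [498.4, -345.0, 13.6]
tcp_rot: [3.139, -0.001, 0.546]
contact_force: [0.0, 0.0, -0.1]
grip_width: 84.9
```

```bash
python3 -m inch '[0,0,0,0,0,0,1,0,0,1,0,0,0,1,0,0,5,0,0,0,1,0,0,10,0,0,0,1,0,0,15,0,0,0,1]'; python3 -m inch '[0,15,5,0,0,0,1,0,15,5,0,0,0,1,0,15,5,0,0,0,1,0,15,5,0,0,0,1,0,15,5,0,0,0,1]'
python3 - <<'E'
from h import *
o=bot.get_obs();print(o["tool_pos"],o["tcp_rot"],o["time"])
im=bot.capture("top"); cv2.imwrite("pics/t4.png",cv2.resize(im[130:330,300:580,::-1],None,fx=2.5,fy=2.5))
im=bot.capture("scene"); cv2.imwrite("pics/s4.png",im[:,:,::-1])
E
```

```text
time: 7.4
tool_pos: [498.1, -344.8, 165.7]
tcp_rot: [3.14, -0.001, 0.546]
contact_force: [0.5, -1.0, 0.5]
grip_width: 91.8
time: 7.9
tool_pos: [498.5, -193.7, 217.3]
tcp_rot: [3.138, -0.002, 0.549]
contact_force: [0.2, -1.2, -0.2]
grip_width: 92.0
[ 498.50530399 -193.66059673  217.27605298] [ 3.13750039e+00 -2.16353038e-03  5.48574040e-01] 7.9
```

View pics/t4.png

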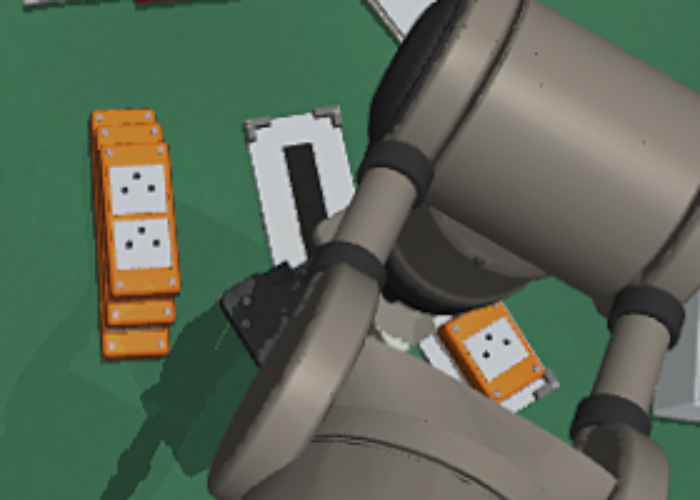

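View pics/s4.png

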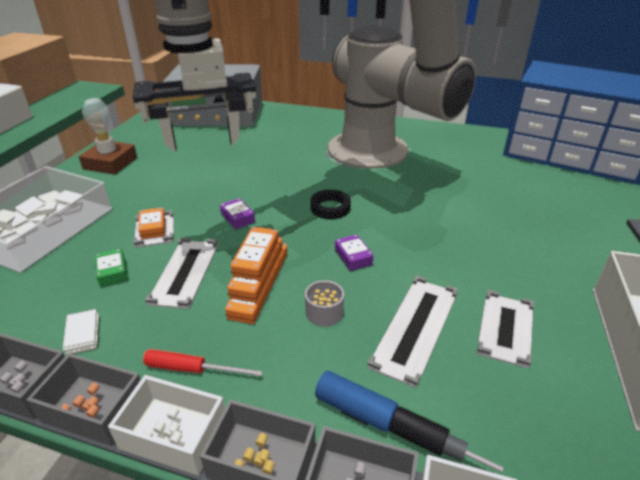

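The single is seated in its cradle. Now I'll measure it, and the double's two faces on the 84 mm plane.

```bash
cat > m.py <<'E'
from h import *
import sys
def meas(n,im,z,box,amin=40):
    """white patches inside pixel box, on plane z"""
    hsv=cv2.cvtColor(im,cv2.COLOR_RGB2HSV); S=hsv[...,1].astype(int);V=hsv[...,2].astype(int)
    x0,y0,x1,y1=box
    out=[]
    for k in comps((S<60)&(V>120),amin):
        k=k[:,0];c=k.mean(0)
        if x0<c[0]<x1 and y0<c[1]<y1: out.append(c); print(n,c.round(),rect(plane(n,k,z)))
E
python3 - <<'E'
from m import *
t=bot.capture("top"); s=bot.capture("scene")
meas("top",t,84,(335,170,375,260)); meas("scene",s,84,(225,220,285,285))
print("single"); meas("top",t,34,(480,255,520,285)); meas("scene",s,34,(140,205,165,225))
E
```

```text
top [357. 227.] [562.7 -75.5  39.   34.9 -85.4]
top [355. 206.] [602.6 -72.3  38.8  35.  -84.4]
scene [245. 280.] [667.4 -54.6  36.8   8.8 -86.5]
scene [254. 246.] [582.8 -74.4  75.8  39.9   4.3]
single
top [498. 269.] [ 499.  -345.5   39.1   35.1  -59.1]
scene [150. 217.] [ 498.6 -346.3   39.7   37.1  -58.2]
```

```bash
python3 -m inch '[8.4,12,-7,0,0,-26.8,1,8.4,12,-7,0,0,-26.8,1,8.4,12,-7,0,0,-26.8,1,8.4,12,-7,0,0,-26.8,1,8.4,12,-7,0,0,-26.8,1]'; python3 -c "from plant import bot;o=bot.get_obs();print(o['tool_pos'],o['tcp_rot'])"
```

```text
time: 8.6
tool_pos: [581.8, -75.1, 142.1]
tcp_rot: [-3.141, 0.004, 0.077]
contact_force: [-0.9, -0.6, 0.2]
grip_width: 91.9
[581.79226138 -75.08879671 142.13064239] [-3.14088967  0.00394636  0.07746268]
```

```bash
python3 -m inch '[0.1,0.1,-4,0,0,0,1,0.1,0.1,-7,0,0,0,1,0.1,0.1,-8.1,0,0,0,1,0.1,0.1,-8.1,0,0,0,1,0.1,0.1,-8.1,0,0,0,1]';  python3 -m inch '[0,0,0,0,0,0,-1,0,0,0,0,0,0,-1,0,0,0,0,0,0,-1,0,0,0,0,0,0,-1,0,0,0,0,0,0,-1]'; python3 -m inch '[0,0,0,0,0,0,-1,0,0,0,0,0,0,-1,0,0,0,0,0,0,-1,0,0,0,0,0,0,-1,0,0,0,0,0,0,-1]'
```

```text
time: 9.1
tool_pos: [583.6, -75.3, 62.5]
tcp_rot: [3.142, 0.002, 0.077]
contact_force: [0.6, 0.5, -0.3]
grip_width: 91.9
time: 9.6
tool_pos: [583.6, -75.2, 62.7]
tcp_rot: [3.141, 0.002, 0.077]
contact_force: [0.3, -0.1, 0.1]
grip_width: 56.7
time: 10.1
tool_pos: [583.6, -75.1, 62.6]
tcp_rot: [3.142, 0.002, 0.077]
contact_force: [-1.3, 1.4, -0.0]
grip_width: 49.8
```

```bash
python3 -m inch '[0,0,1,0,0,0,-1,0,0,4,0,0,0,-1,0,0,8,0,0,0,-1,0,5,9,0,0,0,-1,0,10,9,0,0,0,-1]'; python3 -m inch '[-1.4,32.7,0,0,0,-8.5,-1,-1.4,32.7,0,0,0,-8.5,-1,-1.4,32.7,0,0,0,-8.5,-1,-1.4,32.7,0,0,0,-8.5,-1,-1.4,32.7,0,0,0,-8.5,-1]'
python3 - <<'E'
from h import *
im=bot.capture("scene"); cv2.imwrite("pics/s5.png",im[:,:,::-1]);o=bot.get_obs();print(o["tool_pos"],o["tcp_rot"])
E
```

```text
time: 10.6
tool_pos: [585.2, 23.5, 156.0]
tcp_rot: [3.14, -0.004, 0.073]
contact_force: [0.6, 1.3, -1.0]
grip_width: 49.8
time: 11.1
tool_pos: [574.0, 272.1, 156.0]
tcp_rot: [3.141, -0.005, -0.075]
contact_force: [0.9, 0.3, -0.4]
grip_width: 49.8
[572.64741222 280.06874491 156.04134485] [-3.13765726 -0.0048313  -0.07034367]
```

View pics/s5.png

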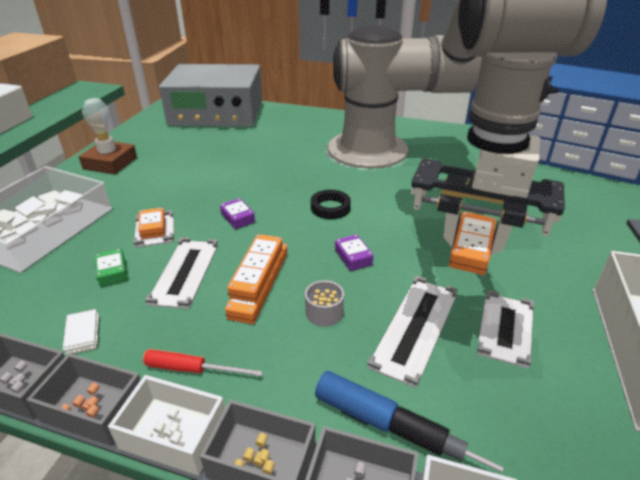

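The double is held level and the triple is undisturbed. The tin still stands at (324,302).

```bash
python3 -m inch '[-0.3,5,0,0,0,0,-1,-0.3,7.2,-2,0,0,0,-1,-0.3,7.2,-6,0,0,0,-1,-0.3,7.2,-10,0,0,0,-1,-0.3,7.2,-10,0,0,0,-1]'
python3 - <<'E'
from h import *
im=bot.capture("wrist"); cv2.imwrite("pics/w6.png",im[:,:,::-1]);o=bot.get_obs();print(o["tool_pos"],o["tcp_rot"])
E
```

```text
time: 11.65
tool_pos: [565.8, 350.3, 50.3]
tcp_rot: [3.14, 0.005, -0.07]
contact_force: [-0.8, -1.1, -2.0]
grip_width: 49.6
[568.0203457  351.09027057  53.92787321] [-3.14074428e+00  4.49144055e-04 -7.03088505e-02]
```

View pics/w6.png

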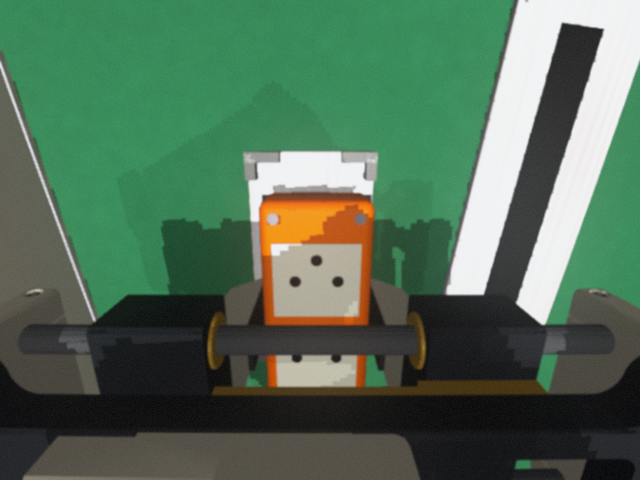

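```bash
python3 -m inch '[0.2,0.1,-1.5,0,0,0,-1,0.2,0.1,-3,0,0,0,-1,0.2,0.1,-3.8,0,0,0,-1,0.2,0.1,-4,0,0,0,-1,0.2,0.1,-4,0,0,0,-1]';  python3 -m inch '[0,0,0,0,0,0,1,0,0,0,0,0,0,1,0,0,0,0,0,0,1,0,0,0,0,0,0,1,0,0,0,0,0,0,1]'
```

```text
time: 12.2
tool_pos: [570.1, 352.0, 13.9]
tcp_rot: [-3.141, 0.001, -0.07]
contact_force: [-0.4, 0.4, -1.4]
grip_width: 49.8
time: 12.7
tool_pos: [570.2, 352.1, 14.1]
tcp_rot: [-3.141, 0.0, -0.07]
contact_force: [-0.6, 0.5, -0.9]
grip_width: 85.3
```

```bash
python3 -m inch '[0,0,0,0,0,0,1,0,0,1,0,0,0,1,0,0,5,0,0,0,1,0,0,10,0,0,0,1,0,0,15,0,0,0,1]'; python3 -m inch '[0,-18,3,0,0,0,1,0,-18,3,0,0,0,1,0,-18,3,0,0,0,1,0,-18,3,0,0,0,1,0,-18,3,0,0,0,1]'
python3 - <<'E'
from m import *
o=bot.get_obs();print(o["tool_pos"],o["tcp_rot"],o["time"])
t=bot.capture("top"); s=bot.capture("scene"); cv2.imwrite("pics/t7.png",t[:,:,::-1])
meas("top",t,56,(335,170,375,270)); meas("scene",s,56,(225,220,290,285))
print("double"); meas("top",t,34,(100,190,160,270)); meas("scene",s,34,(480,290,540,360))
E
```

```text
time: 13.2
tool_pos: [569.8, 351.9, 166.2]
tcp_rot: [-3.141, 0.001, -0.07]
contact_force: [0.6, 0.1, 0.2]
grip_width: 91.5
time: 13.7
tool_pos: [570.6, 167.9, 198.5]
tcp_rot: [-3.141, -0.002, -0.075]
contact_force: [0.1, 0.0, -0.6]
grip_width: 91.8
[570.60451474 167.92390853 198.46915534] [-3.14140538e+00 -2.25124085e-03 -7.50424579e-02] 13.7
top [355. 240.] [546.2 -74.9  38.5  34.9 -86.2]
top [354. 218.] [586.3 -72.2  38.5  34.  -88.9]
top [352. 197.] [626.3 -70.   38.7  34.6 -88.8]
scene [255. 262.] [586.2 -73.4 116.6  40.4   3.8]
double
top [127. 226.] [573.8 351.7 201.6  90.7 -80.8]
scene [510. 315.] [569.7 350.2  76.6  40.   -3.9]
scene [506. 333.] [595.6 345.4 150.2  76.4  -4.4]
```

View pics/t7.png

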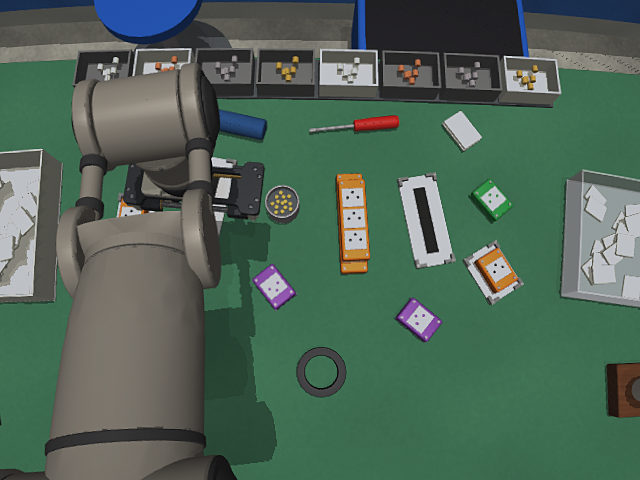

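The double sits within 2 mm of its cradle centre. The triple is at (586.2,-72.9), yaw 3.6°.

```bash
python3 -m inch '[1.6,-24.1,-2,0,0,7.9,1,1.6,-24.1,-2,0,0,7.9,1,1.6,-24.1,-2,0,0,7.9,1,1.6,-24.1,-4,0,0,7.9,1,1.6,-24.1,-6,0,0,7.9,1]'; python3 -m inch '[0,0,0,0,0,0,1,0,0,0,0,0,0,1,0,0,0,0,0,0,1,0,0,0,0,0,0,1,0,0,0,0,0,0,1]'
```

```text
time: 14.3
tool_pos: [587.8, -66.0, 142.4]
tcp_rot: [3.141, -0.006, 0.067]
contact_force: [1.3, -0.2, 0.1]
grip_width: 91.8
time: 14.8
tool_pos: [588.1, -64.6, 143.1]
tcp_rot: [3.141, -0.007, 0.069]
contact_force: [0.7, -0.9, -0.6]
grip_width: 91.7
```

```bash
python3 -m inch '[-0.2,-0.8,-3,0,0,-0.4,1,-0.2,-0.8,-7,0,0,-0.4,1,-0.2,-0.8,-10,0,0,-0.4,1,-0.2,-0.8,-10.9,0,0,-0.4,1,-0.2,-0.8,-10.9,0,0,-0.4,1]';  python3 -m inch '[0,0,0,0,0,0,-1,0,0,0,0,0,0,-1,0,0,0,0,0,0,-1,0,0,0,0,0,0,-1,0,0,0,0,0,0,-1]'; python3 -m inch '[0,0,0,0,0,0,-1,0,0,0,0,0,0,-1,0,0,0,0,0,0,-1,0,0,0,0,0,0,-1,0,0,0,0,0,0,-1]'
```

```text
time: 15.3
tool_pos: [585.8, -71.9, 33.5]
tcp_rot: [-3.141, -0.005, 0.063]
contact_force: [0.2, -0.8, 1.1]
grip_width: 92.0
time: 15.8
tool_pos: [586.0, -72.0, 34.0]
tcp_rot: [3.142, -0.006, 0.063]
contact_force: [0.7, -0.1, -0.3]
grip_width: 56.6
time: 16.3
tool_pos: [586.0, -72.1, 34.1]
tcp_rot: [3.142, -0.006, 0.063]
contact_force: [-0.6, 0.3, 1.1]
grip_width: 49.4
```

```bash
python3 -m inch '[0,0,1,0,0,0,-1,0,0,3,0,0,0,-1,0,0,6,0,0,0,-1,0,0,6,0,0,0,-1,0.4,-4,6,0,0,2,-1]'; python3 -m inch '[0.9,-10.4,0,0,0,5,-1,0.9,-10.4,0,0,0,5,-1,0.9,-10.4,0,0,0,5,-1,0.9,-10.4,0,0,0,5,-1,0.9,-10.4,0,0,0,5,-1]'
python3 - <<'E'
from h import *
o=bot.get_obs();print(o["tool_pos"],o["tcp_rot"])
im=bot.capture("wrist"); cv2.imwrite("pics/w8.png",im[:,:,::-1])
im=bot.capture("scene"); cv2.imwrite("pics/s8.png",im[:,:,::-1])
o=bot.get_obs();print(o["tool_pos"],o["tcp_rot"])
E
```

```text
time: 16.8
tool_pos: [590.1, -108.6, 95.0]
tcp_rot: [-3.14, -0.007, 0.103]
contact_force: [1.5, 0.1, -1.6]
grip_width: 49.8
time: 17.3
tool_pos: [598.6, -211.5, 94.3]
tcp_rot: [-3.139, -0.006, 0.191]
contact_force: [0.2, 0.5, -1.8]
grip_width: 49.8
[ 598.5756438  -211.53180033   94.33806721] [-3.13901739 -0.00584156  0.19056478]
[ 598.96960201 -211.00361514   94.79175234] [-3.13967331 -0.00639967  0.19192986]
```

View pics/w8.png

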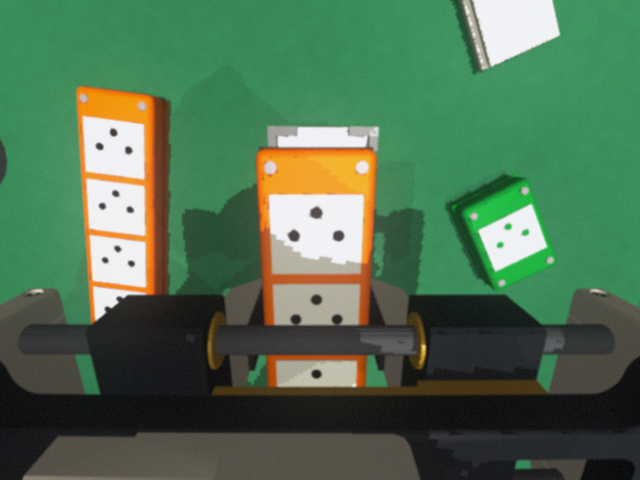

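View pics/s8.png

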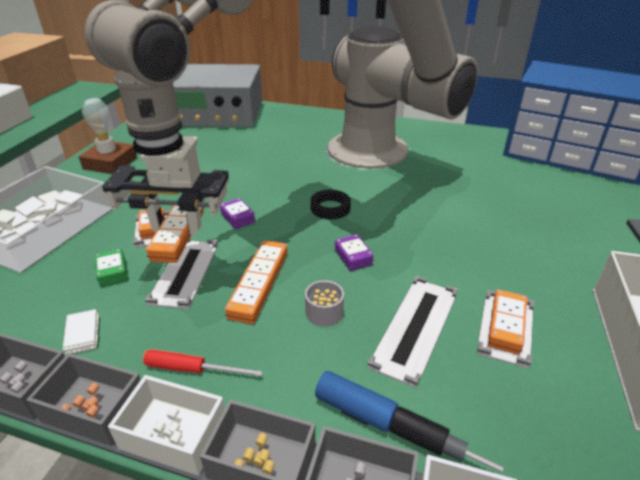

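```bash
python3 -m inch '[0,-0.5,-2,0,0.3,-0.4,-1,0,-0.5,-4,0,0.3,-0.4,-1,0,-0.5,-6,0,0.3,-0.4,-1,0,-0.5,-6,0,0.3,-0.4,-1,0,-0.5,-6,0,0.3,-0.4,-1]'; python3 -c "from plant import bot;o=bot.get_obs();print(o['tool_pos'],o['tcp_rot'])"
```

```text
time: 17.9
tool_pos: [599.2, -215.1, 35.1]
tcp_rot: [-3.138, -0.001, 0.186]
contact_force: [1.4, -0.5, -1.0]
grip_width: 49.4
[ 599.16568516 -215.07571236   35.08367999] [-3.13844849e+00 -9.82578605e-04  1.86232582e-01]
```

```bash
python3 -m inch '[0,-0.1,-1,0,0,0,-1,0,-0.1,-1.8,0,0,0,-1,0,-0.1,-2.2,0,0,0,-1,0,-0.1,-2.2,0,0,0,-1,0,-0.1,-2.2,0,0,0,-1]';  python3 -m inch '[0,0,0,0,0,0,1,0,0,0,0,0,0,1,0,0,0,0,0,0,1,0,0,0,0,0,0,1,0,0,0,0,0,0,1]'; python3 -m inch '[0,0,0,0,0,0,1,0,0,1,0,0,0,1,0,0,5,0,0,0,1,0,0,10,0,0,0,1,0,0,15,0,0,0,1]'
python3 - <<'E'
from h import *
im=bot.capture("scene"); cv2.imwrite("pics/s9.png",cv2.resize(im[180:340,90:410,::-1],None,fx=2.5,fy=2.5))
im=bot.capture("wrist"); cv2.imwrite("pics/w9.png",im[:,:,::-1])
E
```

```text
time: 18.4
tool_pos: [599.2, -216.2, 13.1]
tcp_rot: [-3.138, -0.001, 0.186]
contact_force: [-0.3, -0.3, -1.8]
grip_width: 49.8
time: 18.9
tool_pos: [599.2, -216.2, 13.2]
tcp_rot: [-3.139, -0.001, 0.186]
contact_force: [0.6, 0.8, 0.1]
grip_width: 85.2
time: 19.4
tool_pos: [598.9, -216.0, 165.4]
tcp_rot: [-3.138, -0.001, 0.186]
contact_force: [1.1, -0.4, -0.2]
grip_width: 91.5
```

View pics/s9.png

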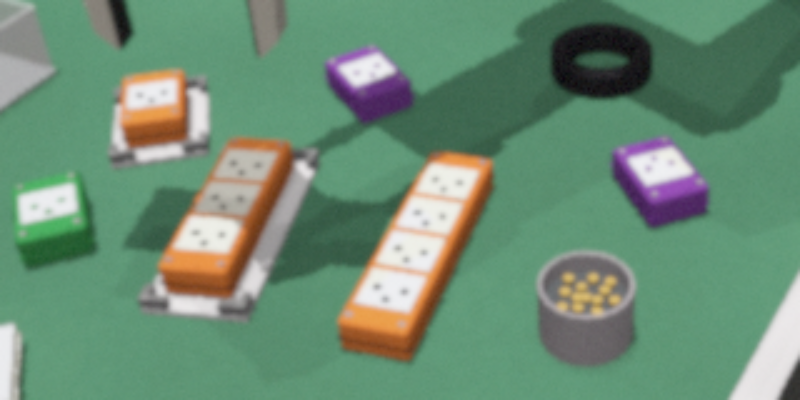

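View pics/w9.png

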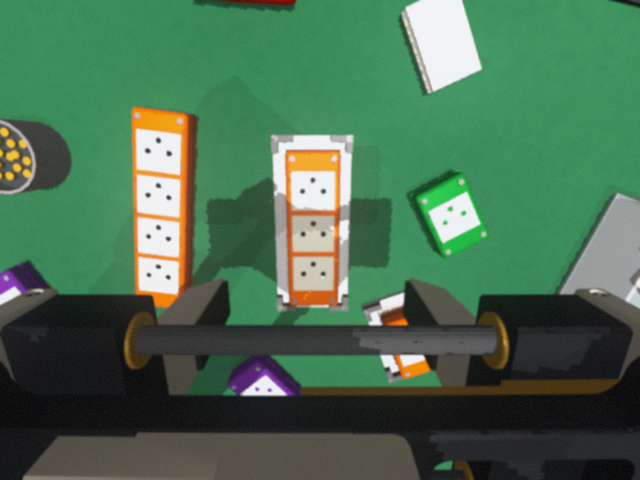

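The triple is seated between its stops in both views: wrist (313,228), scene crop (225,215). Now I'll measure the quad.

Run:
```python
from m import *
t=bot.capture("top"); s=bot.capture("scene")
meas("top",t,28,(325,165,380,280)); meas("scene",s,28,(225,235,290,320))
for n,im,b in (("top",t,(325,165,380,280)),("scene",s,(225,235,290,320))):
    h=cv2.cvtColor(im,cv2.COLOR_RGB2HSV);  m=((h[...,0]>5)&(h[...,0]<20)&(h[...,1]>150)&(h[...,2]>60))
    for k in comps(m,300):
        k=k[:,0];c=k.mean(0)
        if b[0]<c[0]<b[2] and b[1]<c[1]<b[3]: print(n,"orange",rect(plane(n,k,28)))
```

```text
top [353. 253.] [527.2 -73.9  38.9  34.4 -85.6]
top [352. 232.] [566.3 -71.6  37.8  34.5 -88.9]
top [351. 211.] [606.9 -69.5  38.   35.2 -88.9]
top [350. 191.] [647.3 -67.4  38.3  33.9 -88.8]
scene [246. 296.] [646.9 -68.1  39.5  36.5 -86.3]
scene [261. 266.] [567.4 -72.8 116.2  40.1   3.1]
top orange [585.5 -70.  192.4  49.6   3.3]
scene orange [598.4 -63.5 210.6  55.2   2.3]
```

```bash
python3 -m inch '[-1.2,14.5,0,0,0,-7.6,1,-1.2,14.5,0,0,0,-7.6,1,-1.2,14.5,-2,0,0,-7.6,1,-1.2,14.5,-5,0,0,-7.6,1,-1.2,14.5,-7,0,0,-7.6,1]'
python3 - <<'E'
from h import *
im=bot.capture("wrist"); cv2.imwrite("pics/w10.png",im[:,:,::-1])
o=bot.get_obs();print(o["tool_pos"],o["tcp_rot"])
E
```

```text
time: 20.1
tool_pos: [585.9, -69.2, 92.4]
tcp_rot: [-3.14, 0.0, 0.056]
contact_force: [-0.7, 0.1, -0.7]
grip_width: 91.7
[584.24732725 -69.56359149  89.30000151] [-3.13802624  0.00536876  0.05522578]
```

View pics/w10.png

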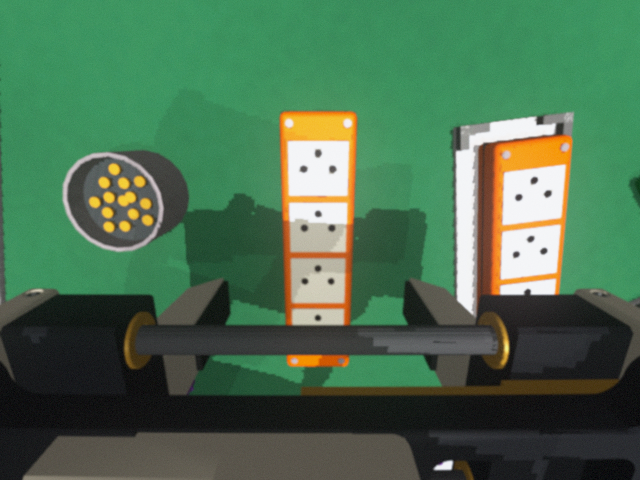

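```bash
python3 -m inch '[0.3,-0.2,-3,0,0,0,1,0.3,-0.2,-6,0,0,0,1,0.3,-0.2,-7.5,0,0,0,1,0.3,-0.2,-7.8,0,0,0,1,0.3,-0.2,-7.8,0,0,0,1]'; python3 -c "from plant import bot;o=bot.get_obs();print(o['tool_pos'],o['tcp_rot'])"
```

```text
time: 20.65
tool_pos: [586.8, -71.7, 10.8]
tcp_rot: [-3.137, 0.007, 0.055]
contact_force: [-0.3, -0.0, 0.8]
grip_width: 91.7
[586.76385259 -71.65055998  10.78631525] [-3.13746683  0.00704999  0.05485611]
```

```bash
python3 -m inch '[0,0,-0.3,-0.2,-0.4,0,1,0,0,-0.3,-0.2,-0.4,0,-1,0,0,-0.3,-0.2,-0.4,0,-1,0,0,-0.3,-0.2,-0.4,0,-1,0,0,-0.3,-0.2,-0.4,0,-1]';  python3 -m inch '[0,0,0,0,0,0,-1,0,0,0,0,0,0,-1,0,0,0,0,0,0,-1,0,0,0,0,0,0,-1,0,0,0,0,0,0,-1]';  python3 -m inch '[0,0,0,0,0,0,-1,0,0,1,0,0,0,-1,0,0,4,0,0,0,-1,0,0,8,0,0,0,-1,0,0,9,0,0,0,-1]'
```

```text
time: 21.15
tool_pos: [587.0, -71.7, 8.2]
tcp_rot: [-3.142, -0.0, 0.055]
contact_force: [-0.7, 0.1, 0.5]
grip_width: 64.3
time: 21.65
tool_pos: [587.1, -71.6, 8.3]
tcp_rot: [-3.142, -0.001, 0.055]
contact_force: [-0.6, 0.7, 2.0]
grip_width: 49.6
time: 22.15
tool_pos: [589.3, -72.2, 103.0]
tcp_rot: [3.139, -0.008, 0.055]
contact_force: [0.2, 0.4, -1.1]
grip_width: 49.7
```

```bash
python3 -m inch '[2.1,28.4,4,0,0,-13.7,-1,2.1,28.4,4,0,0,-13.7,-1,2.1,28.4,4,0,0,-13.7,-1,2.1,28.4,4,0,0,-13.7,-1,2.1,28.4,4,0,0,-13.7,-1]'; python3 -m inch '[0,0,0,0,0,0,-1,0,0,0,0,0,0,-1,0,0,0,0,0,0,-1,0,0,0,0,0,0,-1,0,0,0,0,0,0,-1]';python3 -c "from plant import bot;o=bot.get_obs();print(o['tool_pos'],o['tcp_rot'])"
```

```text
time: 22.65
tool_pos: [606.5, 173.1, 136.7]
tcp_rot: [3.139, -0.007, -0.184]
contact_force: [1.2, -0.1, -2.0]
grip_width: 49.6
time: 23.15
tool_pos: [606.6, 171.6, 136.5]
tcp_rot: [3.139, -0.006, -0.186]
contact_force: [0.3, 0.5, -0.2]
grip_width: 49.8
[606.60027235 171.57069475 136.46243151] [ 3.13854204 -0.00628006 -0.18646593]
```

```bash
python3 -m inch '[0.4,4.1,0,0.2,0.3,0,-1,0.4,4.1,-2,0.2,0.3,0,-1,0.4,4.1,-6,0.2,0.3,0,-1,0.4,4.1,-9.2,0.2,0.3,0,-1,0.4,4.1,-9.2,0.2,0.3,0,-1]'; python3 -m inch '[0,0,0,0,0,0,-1,0,0,0,0,0,0,-1,0,0,0,0,0,0,-1,0,0,0,0,0,0,-1,0,0,0,0,0,0,-1]'
python3 - <<'E'
from h import *
im=bot.capture("wrist"); cv2.imwrite("pics/w11.png",im[:,:,::-1])
im=bot.capture("scene"); cv2.imwrite("pics/s11.png",cv2.resize(im[200:400,290:590,::-1],None,fx=2.5,fy=2.5))
o=bot.get_obs();print(o["tool_pos"],o["tcp_rot"])
E
```

```text
time: 23.65
tool_pos: [607.3, 210.9, 39.5]
tcp_rot: [3.137, 0.009, -0.188]
contact_force: [-0.1, -0.3, -2.0]
grip_width: 49.8
time: 24.15
tool_pos: [607.8, 211.0, 40.6]
tcp_rot: [3.138, 0.007, -0.188]
contact_force: [0.2, -0.4, -1.5]
grip_width: 50.0
[607.55443226 210.9916514   40.11317504] [ 3.13736847  0.00792453 -0.18765483]
```

View pics/w11.png

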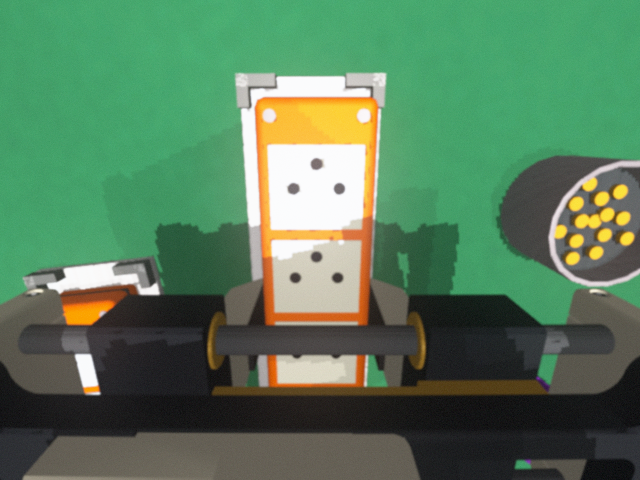

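View pics/s11.png

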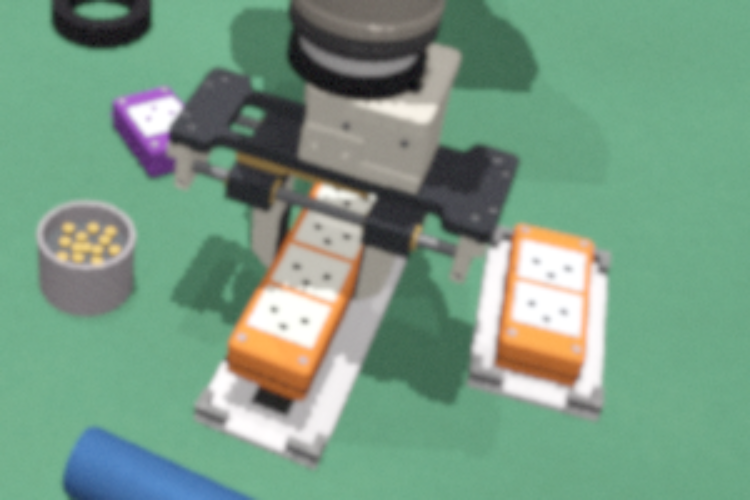

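```bash
python3 -m inch '[0.3,0.1,-0.5,0.2,-0.4,0,-1,0.3,0.1,-1.5,0.2,-0.4,0,-1,0.3,0.1,-2.2,0.2,-0.4,0,-1,0.3,0.1,-2.4,0.2,-0.4,0,-1,0.3,0.1,-2.4,0.2,-0.4,0,-1]'; python3 -c "from plant import bot;o=bot.get_obs();print(o['tool_pos'],o['tcp_rot'])"
```

```text
time: 24.75
tool_pos: [610.1, 211.9, 15.3]
tcp_rot: [3.141, 0.003, -0.188]
contact_force: [0.2, -0.0, -1.4]
grip_width: 50.1
[610.06638861 211.92226461  15.30301716] [ 3.14148641e+00  3.12659937e-03 -1.87599200e-01]
```

```bash
python3 -m inch '[0,0,0,0,0,0,1,0,0,0,0,0,0,1,0,0,0,0,0,0,1,0,0,0,0,0,0,1,0,0,0,0,0,0,1]'; python3 -m inch '[0,0,0,0,0,0,1,0,0,1,0,0,0,1,0,0,5,0,0,0,1,0,0,10,0,0,0,1,0,0,15,0,0,0,1]'; python3 -m inch '[-20,-15,5,0,0,0,1,-20,-15,5,0,0,0,1,-20,-15,5,0,0,0,1,-20,-15,5,0,0,0,1,-20,-15,5,0,0,0,1]';python3 -m inch '[-5,-20,5,0,0,0,1,-5,-20,5,0,0,0,1,-5,-20,5,0,0,0,1,-5,-20,5,0,0,0,1,-5,-20,5,0,0,0,1]'
python3 - <<'E'
from m import *
t=bot.capture("top"); s=bot.capture("scene"); cv2.imwrite("pics/t12.png",t[:,:,::-1]); cv2.imwrite("pics/s12.png",s[:,:,::-1])
for n,im in (("top",t),("scene",s)):
    h=cv2.cvtColor(im,cv2.COLOR_RGB2HSV);  m=((h[...,0]>5)&(h[...,0]<20)&(h[...,1]>150)&(h[...,2]>60))
    for k in comps(m,150):
        k=k[:,0];c=k.mean(0)
        if c[1]>120 and c[1]<360:print(n,c.round(),"orange",rect(plane(n,k,34)))
meas("scene",s,34,(380,270,460,390)); 
meas("top",t,45,(260,180,300,220))
meas("top",cv2.imread("pics/top0.png")[:,:,::-1].copy(),45,(260,180,300,220))
E
```

```text
time: 25.25
tool_pos: [610.2, 212.0, 15.5]
tcp_rot: [-3.142, 0.003, -0.188]
contact_force: [-0.3, -0.1, -0.1]
grip_width: 84.7
time: 25.75
tool_pos: [609.8, 211.9, 167.7]
tcp_rot: [3.142, 0.003, -0.188]
contact_force: [1.0, 0.0, -0.3]
grip_width: 91.7
time: 26.25
tool_pos: [412.6, 64.4, 217.6]
tcp_rot: [3.142, 0.002, -0.187]
contact_force: [0.2, -0.1, 1.2]
grip_width: 92.0
time: 26.75
tool_pos: [361.9, -139.5, 269.7]
tcp_rot: [3.139, -0.002, -0.192]
contact_force: [-0.0, 1.4, 0.6]
grip_width: 91.9
top [500. 264.] orange [ 498.8 -344.9   71.    45.7   32.5]
top [131. 230.] orange [566.7 346.9 111.9  55.1  -3.2]
top [427. 217.] orange [ 597.9 -213.7  152.4   53.4   10.6]
top [203. 209.] orange [608.6 208.3 192.8  52.6 -10.4]
scene [501. 328.] orange [585.6 347.  122.8  46.3  -3.6]
scene [417. 334.] orange [625.7 210.1 197.   47.5 -10.7]
scene [183. 274.] orange [ 613.7 -207.1  164.4   54.5   10.9]
scene [155. 226.] orange [ 517.  -330.7   90.7   44.4   31.5]
scene [404. 339.] [669.4 198.8  39.5  36.5  78.4]
scene [413. 322.] [630.4 206.6  40.1  36.7  79.4]
scene [425. 298.] [571.5 217.7  76.9  40.3 -10.6]
scene [411. 335.] [631.9 213.  229.8  76.9 -10.7]
top [281. 201.] [619.4  61.3  61.9  61.7   1. ]
top [281. 201.] [619.4  61.3  61.9  61.7   1. ]
```

View pics/t12.png

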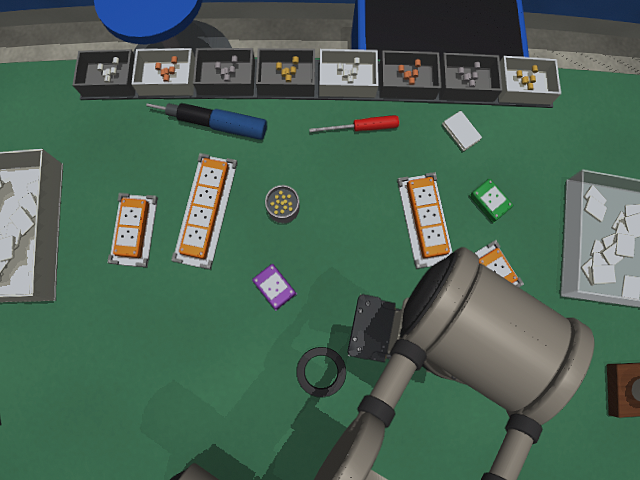

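View pics/s12.png

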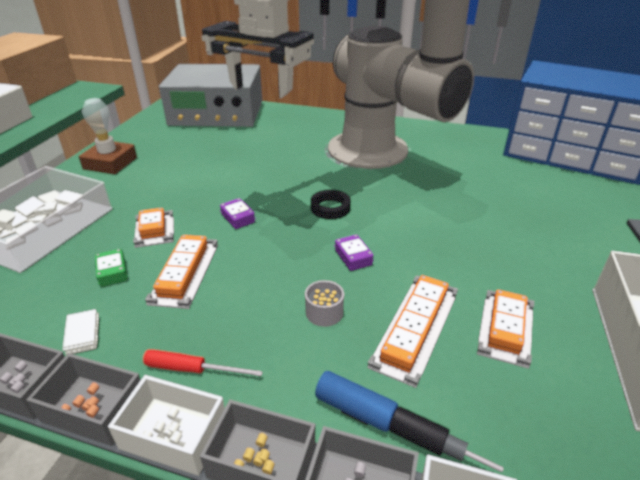

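All four housings are seated and the tin's measured position hasn't changed, so I'm handing in.

```bash
python3 -c "from plant import bot;print(bot.close_job())"
```

```text
the job is handed in; nothing more can be done
None
```

I took the stack apart from the top down (single, double, triple, quad). Each housing was lowered level into the cradle of its own length and released before I went on to the next. I handed the job in at about 27 s of the 122 s allowed; no verdict is reported.

**Housings:** the last pictures show all four lying flat between their corner stops. By the scene camera's socket faces, the single, double and quad are about 2 mm from their cradle centres and within about 2° of in line.

**Triple:** I did not measure it that way. It rests on the wrist and scene views, its release pose (under 1 mm off) and the top outline below.

**Tin and look-alikes:** the tin measured at exactly the same place in the first and last top pictures. I never touched the green and purple look-alikes. The arm ended clear of everything.

**Checks that disagreed:** the orange outlines, cast onto the plane of the housing tops, gave centres 2–6 mm off in the top view. In the scene view they were about 15–25 mm off. I put this down to the housings' side faces counting in those outlines, and in the last top view the arm also hid part of the single. I relied on the white socket faces and the release poses instead.

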